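# Open the clay extruder whose cap may be of either hand

### The job

Take the cap off the upright clay extruder: it may loosen in either direction and nobody knows which, so try turning it one way and, if it meets a stop or will not come up, the other way, then lift it straight off. Handle it gently, since the plastic cap cracks if it is squeezed or wrenched against its stop with over about 70 N a side, and leave everything else on the bench where it stands. Finish while holding the cap, upright and still, a good 6 cm or more above its seat and over the extruder; do not put it down.

Things in the scene. Friction and masses are not known exactly. Their poses are not given: they have to be found in the camera images.
- cap: Grey plastic cap (70 to 130 g) on top of the extruder: round, 54 mm diameter, 26 mm high with a flat top; a straight upright grip bar stands on it, 50 mm long (along the cap's x), 14 mm thick (along its y), 26 mm high, so 52 mm in all. Origin: centre of its underside, z up. Seated, it turns with hardly any resistance and has 2 mm of up-and-down play, but catches inside hold it down.
- cap_bar (a point): On the cap's axis, at mid-height of the grip bar (39 mm above the cap's underside); x along the bar. From the start, the wrong way meets a hard stop after 5 to 15 degrees; the right way the cap comes clear after 42 to 52 degrees, lifts off by its weight alone anywhere from 60 to 125, and meets a hard stop near 130. Whether that is clockwise or not changes from run to run and cannot be seen.
- extruder: Clay extruder fixed to the bench: dark foot plate 120 x 120 x 12 mm, upright aluminium barrel 54 mm in diameter with its shoulder 130 mm up. Origin: under the barrel's axis at bench height, z up. The cap sits on the shoulder (cap origin 130 mm above this one) over a neck 45 mm wide that rises 19 mm above the shoulder. A short outlet sticks out low on its +x side.
- pot: A grey stoneware pot, fixed, 112 mm at its widest and 195 mm high, standing about 220 mm from the extruder's axis; origin: centre of its underside; keep clear of it
- spare_cap: a spare cap of the same make as cap, standing loose on the bench (not on the extruder); origin: centre of its underside; leave alone
- die: steel die disc, 48 mm diameter, 6 mm thick, lying on the bench; origin: centre of its underside; leave alone
- sponge: tan sponge-coloured block 75 x 55 x 30 mm; origin: centre of its underside; leave alone
- roller: black print roller, 120 mm wide along its y, 40 mm diameter, wooden handle towards its -x reaching 150 mm; origin: under the roller's middle, at bench height; leave alone
- jar: small closed jar, 56 mm diameter, 70 mm high; origin: centre of its underside; leave alone
- tub: open white cup, 70 mm rim diameter, 60 mm high; origin: centre of its underside; leave alone
Things that resemble listed ones, but are neither listed nor needed, are in the scene too. Leave any yellow look-alike of the pot alone.

How it is judged:
By the outcome, as a careful person would: the job done as asked, in the order asked, and still so for the second after the job is handed in, while the arm keeps its last pose, push and grip.
It also fails if it takes over 48 s, if anything falls off the work surface, if the arm or the gripper's body presses on something with over 40 N, if the wrist force passes 120 N, or if a joint passes its speed limit or range.

### The arm

A 6-joint arm with a two-finger parallel gripper is mounted at the origin on the work surface. World frame = base frame: x ahead of the robot, y to its left, z up, the work surface at z = 0. Lengths are in mm, angles in rad, forces in N, time in s.
With the tool pointing down it reaches from about 275 to 750 mm from the base axis. Payload 10.2 kg.
Tool frame: the origin (TCP) lies at the very end of the fingers, on their centre line; the grasp point (between the pads) lies 19 mm behind it; x points along the fingers, y is the direction in which the jaws open and shut, and the axes are right-handed (so a half turn about x gives the same grasp; the last joint's range is limited). The gripper opens to 85 mm and grips with 20 to 120 N. Pads are 22 mm wide; open, the fingers measure 114 mm over their backs; the gripper's body (76 mm by 85 mm) begins 54 mm behind the grasp point. The pads swing forward as they close: fully open they stand 13 mm farther back than shut.
Start: joints at [-0.223, 0.313, 1.498, -0, 1.331, -0.223], TCP at [525.006, -0.013, 231.294] pointing down, gripper open.
Joint ranges: [-2.94, 2.94], [-0.97, 2.17], [0.19, 2.56], [-1.23, 4.37], [0.02, 3.11], [-2.88, 2.88]. Speed limits (rad/s): [2.39, 2.39, 3.01, 3.14, 3.14, 3.14].

### API

Orientations are given as a unit quaternion [w, x, y, z].
In Python, from rig import ctrl, viewer, order gives the robot as it stands. The module is installed in compiled form; this text tells all that it offers.
- The arm moves only by the tool carry_out, never from a script. Its argument "deltas" is a list of rows, each a list of 7 numbers: the gripper command: -1 is fully open, 1 is shut, values between are in proportion, then the shift along the tool's x, y, z in mm, then the turn, a rotation vector about the tool's x, y, z in degrees. A call has exactly 5 rows; each row is the pose to reach, as a shift and turn from the pose commanded when the call began, along the tool's axes at that moment; what a row does not reach only later rows make up. A row lasts 1/8 s, in which the tool goes at most 62.5 mm and 10.7 degrees, less where a joint would pass 70% of its speed; a pose out of reach is approached as far as the arm can. A call with a gripper value outside its range is refused whole. The fingers move at their own pace and stop on an object; "newtons" is the grip in N (left out, the last holds). Time passes only in rows, so rows that repeat a pose let the fingers close, or fill a call up. It gives the time, the measured TCP pose, the force and the opening at its end, in the units of the state.
- ctrl.sense(): the state, without advancing time (a new reading comes with each control period).
- viewer.capture(name): name is "scene" or "side" or "wrist"; returns the picture (384x512x3 uint8, red, green, blue); there is no depth.
- viewer.calibration(name): a dict with "fx", "fy", "cx", "cy" (pixels), "xyz" and "attitude" of the camera in the world; the wrist camera has in their place "T_tool_cam" (4x4, takes a point from camera to tool coordinates, whose origin is the TCP and whose axes are the tool frame's). Camera axes: x right, y down, z forward; pixel columns grow to the right and rows downward; lengths in mm; the calibration is good to about 2 mm. A picture is of the moment at which its call begins: read the wrist's pose just before it. calibration takes no time and is no camera call.
- order.finish_job(): hands the job in, once; it reports no verdict.
The state is a dict: "time_s": time; "joints": joint angles; "dq": joint speeds; "tau": joint torques, N m; "eef_pos": TCP position; "ee_rot": TCP orientation; "force": force on the tool from outside, world axes, zero at the start; "wrist_torque": the same for the moment, N m; "grip_width": opening from 0.0 (shut) to 1.0 (fully open).
Only numpy, scipy, OpenCV 4.12 (cv2) and the standard library are available. Lean on these libraries where they do the work, as an engineer would, in place of code of your own. Each camera call takes 0.05 s, during which the arm holds its last target. There are 200 camera calls.

## Working session

There is one attempt and no reset: what is moved stays moved. The work goes in short steps, Python scripts to look and compute and a tool call to move; the robot and the scene stay as the last step left them, time stands still between calls to the robot, and variables do not carry over. Pictures are saved under pics/ and viewed, about 8 in all and at most 12, crops included, and the job is handed in when it is done.

Besides the shell and the picture viewer there is one more tool, called after "Call:" by a JSON object that holds its "op" and its "data". carry_out: Moves the arm, as the interface text tells. Its arguments: {"type":"object","properties":{"deltas":{"type":"array"},"newtons":{"type":"number"}},"required":["deltas"]}

```bash
mkdir -p pics
python3 - <<'E'
from rig import ctrl, viewer
import cv2,json
s=ctrl.sense();print(s)
for n in("scene","side","wrist"):
    im=viewer.capture(n);cv2.imwrite(f"pics/{n}0.png",im[:,:,::-1]);print(n,viewer.calibration(n))
E
```

```text
{'time_s': 0.0, 'joints': array([-2.23435902e-01,  3.13478580e-01,  1.49846324e+00,  2.52573678e-06,
        1.33102612e+00, -2.23392721e-01]), 'dq': array([ 0.0003518 ,  0.00096692,  0.00115408,  0.00027661, -0.00035505,
       -0.00065236]), 'tau': array([-5.78409599e-04, -4.12261176e+01, -2.59742296e+01, -3.58453699e-04,
        4.11797926e-03, -1.23038126e-05]), 'eef_pos': array([5.24727584e+02, 3.15286908e-02, 2.30710618e+02]), 'ee_rot': array([ 0.49957702,  0.49975246,  0.50040085, -0.50026919]), 'force': array([-1.07066329, -0.35113602, -0.69167684]), 'wrist_torque': array([-0.01300564, -0.00419518,  0.03695292]), 'grip_width': 1.0022684556825325}
scene {'fx': 429.17946243992776, 'fy': 429.17946243992776, 'cx': 249.851926606247, 'cy': 190.36366214785176, 'xyz': array([1439.49964231, -474.37506027,  916.61241482]), 'attitude': array([-0.39177127,  0.77346014,  0.44994951, -0.21405633])}
side {'fx': 373.4514777998275, 'fy': 373.4514777998275, 'cx': 250.20043495982148, 'cy': 188.3549164791704, 'xyz': array([  89.50216872, -660.83631967,  622.93027236]), 'attitude': array([-0.47954387,  0.83142567, -0.23858055,  0.14781187])}
wrist {'fx': 268.87890251904554, 'fy': 268.87890251904554, 'cx': 254.77840386246015, 'cy': 193.92116492720623, 'T_tool_cam': array([[-2.37269730e-03, -3.28994063e-01,  9.44329009e-01,
        -1.42748665e+02],
       [ 9.99995844e-01, -2.32738029e-03,  1.70173014e-03,
         4.00210178e-01],
       [ 1.63795361e-03,  9.44329122e-01,  3.28998218e-01,
        -8.49345712e+01],
       [ 0.00000000e+00,  0.00000000e+00,  0.00000000e+00,
         1.00000000e+00]])}
```

View pics/scene0.png

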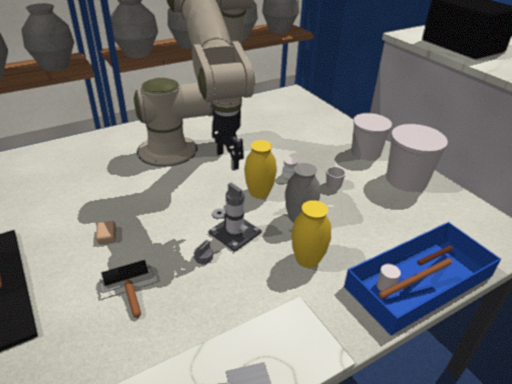

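View pics/side0.png

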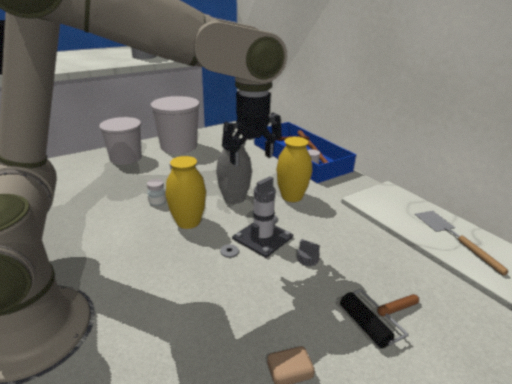

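Candidates for the cap: the one on the extruder (scene 235,192; side 264,188) and the spare on the bench (scene 203,252; side 309,252). I choose the one on the barrel and check it in a close crop of both views.

Run:
```python
import cv2,numpy as np
a=cv2.imread("pics/scene0.png")[175:255,190:270];b=cv2.imread("pics/side0.png")[170:250,225:305]
o=np.hstack([cv2.resize(i,(400,400),interpolation=cv2.INTER_CUBIC) for i in(a,b)])
cv2.imwrite("pics/crop1.png",o)
```

```text
(no output)
```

View pics/crop1.png

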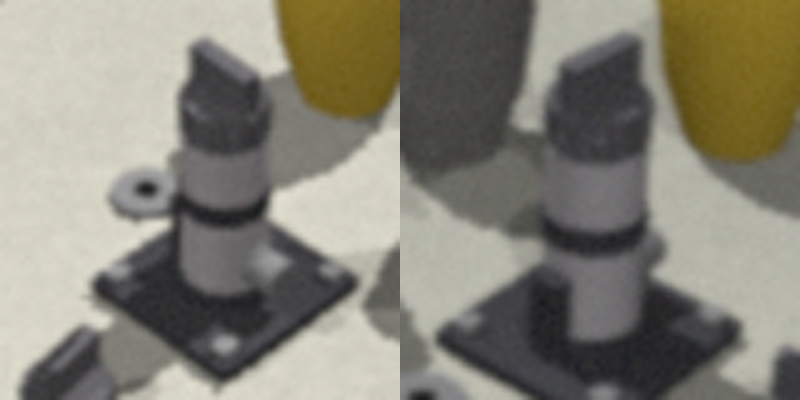

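```bash
cat > h.py <<'E'
import numpy as np
from scipy.spatial.transform import Rotation as R
from rig import ctrl, viewer
def rot(q): return R.from_quat(np.roll(q,-1)).as_matrix()
def cam(n,s=None):
    c=viewer.calibration(n)
    if n=="wrist":
        T=np.eye(4);T[:3,:3]=rot(s["ee_rot"]);T[:3,3]=s["eef_pos"];T=T@c["T_tool_cam"];return c,T[:3,:3],T[:3,3]
    return c,rot(c["attitude"]),np.array(c["xyz"])
def ray(n,p,s=None):
    c,M,o=cam(n,s);d=M@np.array([(p[0]-c["cx"])/c["fx"],(p[1]-c["cy"])/c["fy"],1]);return o,d/np.linalg.norm(d)
def onz(n,p,z,s=None):
    o,d=ray(n,p,s);return o+d*(z-o[2])/d[2]
def tri(r1,r2):
    A=np.stack([r1[1],-r2[1]],1);t=np.linalg.lstsq(A,r2[0]-r1[0],rcond=None)[0]
    a=r1[0]+t[0]*r1[1];b=r2[0]+t[1]*r2[1];return (a+b)/2,np.linalg.norm(a-b)
E
python3 - <<'E'
from h import *
np.set_printoptions(precision=1,suppress=True)
S=lambda x,y:(190+x/5-.4,175+y/5-.4); D=lambda x,y:(225+(x-400)/5-.4,170+y/5-.4)
print(tri(ray("scene",S(227,62)),ray("side",D(601,56))))
for n,f,a,b in(("scene",S,(199,41),(255,81)),("side",D,(564,70),(640,37))):
    p,q=onz(n,f(*a),182),onz(n,f(*b),182);print(n,p,q,(p+q)/2,np.linalg.norm(p-q),np.degrees(np.arctan2(*(q-p)[1::-1])))
# foot plate corners
for n,f,c in(("scene",S,[(93,285),(222,372),(357,280)]),("side",D,[(437,335),(740,325)])):
    print(n,[onz(n,f(*i),12)[:2] for i in c])
s=ctrl.sense();print(rot(s["ee_rot"]))
c,M,o=cam("wrist",s);p=M.T@(np.array([575,-70,182])-o);print(p,p[:2]/p[2]*268.9+[254.8,193.9])
E
```

```text
(array([566.1,   3.4, 178.5]), np.float64(0.20939320351926222))
scene [544.3  -3.2 182. ] [593.6   6.5 182. ] [568.9   1.6 182. ] 50.25358311223161 11.162025430023554
side [538.7  -4.5 182. ] [590.5   4.4 182. ] [564.6  -0.1 182. ] 52.58979874065617 9.753691361467702
scene [array([532.8, -72.9]), array([638.2, -39.2]), array([608.,  73.])]
side [array([491.2,  39.1]), array([636.2, -38.7])]
[[-0.  1. -0.]
 [ 0. -0. -1.]
 [-1. -0. -0.]]
[ 49.6  83.2 232. ] [312.3 290.4]
```

View pics/wrist0.png

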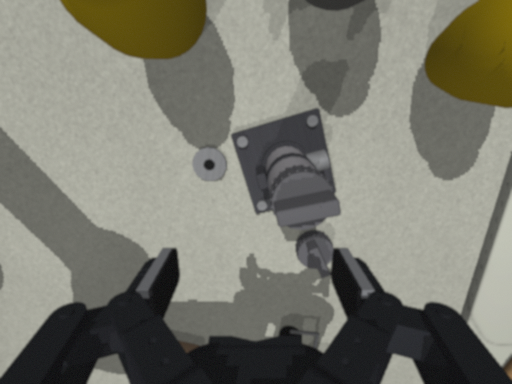

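Views: the cap with its upright bar sits on the barrel, top at about scene (235,187), side (265,181). The spare cap is on the bench, in the wrist view at (315,250). Axis at about (567, 1), bar heading about 10.5°. Next I go above it with the jaws across the bar.

Call:
{"op": "carry_out", "data": {"deltas": [[-1, 0, 10, 0, 10, 0, 0], [-1, 0, 20, 0, 20, 0, 0], [-1, 0, 30, 0, 30, 0, 0], [-1, 0, 42, -1, 40, 0, 0], [-1, 0, 42, -1, 50, 0, 0]], "newtons": 25}}

```text
time_s: 0.78
eef_pos: [567.4, 1.0, 230.8]
ee_rot: [-0.24, -0.665, -0.24, 0.665]
force: [-0.1, 0.2, -0.7]
grip_width: 1.0
```

Call:
{"op": "carry_out", "data": {"deltas": [[-1, 0, 0, 0, 10, 0, 0], [-1, 5, 0, 0, 20, 0, 0], [-1, 12, 0, 0, 29.5, 0, 0], [-1, 18, 0, 0, 29.5, 0, 0], [-1, 18, 0, 0, 29.5, 0, 0]]}}

```text
time_s: 1.4
eef_pos: [566.8, 1.0, 212.7]
ee_rot: [-0.066, -0.704, -0.066, 0.704]
force: [0.3, -0.0, 0.3]
grip_width: 1.001
```

Run:
```python
from h import *
import cv2
np.set_printoptions(precision=2,suppress=True)
s=ctrl.sense();print(s["joints"],s["eef_pos"],s["force"],s["wrist_torque"]);print(rot(s["ee_rot"]))
im=viewer.capture("wrist")[:,:,::-1]
np.save("pics/s.npy",s,allow_pickle=True)
cv2.imwrite("pics/w1.png",im)
c,M,o=cam("wrist",s)
for P in([567,1,182],[567,1,156]):
    p=M.T@(np.array(P)-o);print(p[:2]/p[2]*268.9+[254.8,193.9])
cv2.imwrite("pics/w1c.png",cv2.resize(im[180:380,130:380],(750,600),interpolation=cv2.INTER_CUBIC))
```

```text
[-0.2   0.42  1.4  -0.    1.33  1.18] [566.8    1.03 212.75] [ 0.28 -0.01  0.25] [-0.03  0.    0.03]
[[-0.    0.19 -0.98]
 [ 0.   -0.98 -0.19]
 [-1.   -0.    0.  ]]
[254.85 227.22]
[254.84 212.85]
```

View pics/w1c.png

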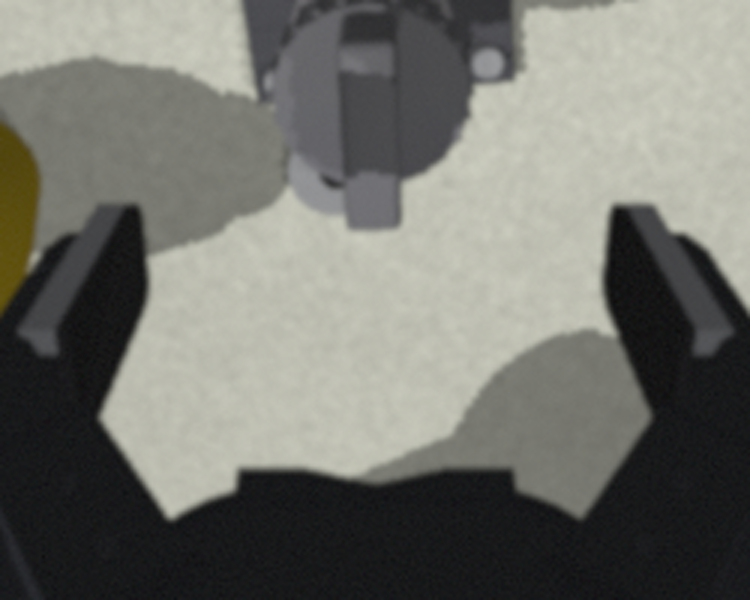

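Run:
```python
from h import *
np.set_printoptions(precision=1,suppress=True)
s=np.load("pics/s.npy",allow_pickle=True).item()
f=lambda x,y:(130+(x+.5)/3-.5,180+(y+.5)/3-.5)
c,M,o=cam("wrist",s)
a=np.radians(10.5);u=np.array([np.cos(a),np.sin(a),0]);v=np.array([-u[1],u[0],0])
for z in(182,156):
  for i in(-25,25):
    for j in(-7,7):
      p=M.T@(np.array([567,1,z])+i*u+j*v-o);q=p[:2]/p[2]*268.9+[254.8,193.9];print(z,i,j,(q-[130,180])*3)
e=[onz("wrist",f(*q),182,s)[:2] for q in((341,75),(398,75),(347,228),(401,228))]
print(e);n,m=(e[0]+e[1])/2,(e[2]+e[3])/2;d=n-m;print((n+m)/2,np.hypot(*d),np.degrees(np.arctan2(d[1],d[0])))
```

```text
182 -25 -7 [402.6 232.9]
182 -25 7 [346.1 232.8]
182 25 -7 [405.5  42.4]
182 25 7 [344.   42.3]
156 -25 -7 [399.5 181.4]
156 -25 7 [349.2 181.3]
156 25 -7 [401.8   9.3]
156 25 7 [347.6   9.2]
[array([582.5,  12. ]), array([584.9,  -0.9]), array([542.8,   3.6]), array([545.2,  -9.5])]
[563.9   1.3] 40.616543674974295 12.02287075195024
```

The crop shows the bar's top face from (368,42) to (374,228), in line with the model: about 0.7 mm and 1.7° off. I correct both and descend.

Call:
{"op": "carry_out", "data": {"deltas": [[-1, 10, -0.8, 0, -1.7, 0, 0], [-1, 22, -0.8, 0, -1.7, 0, 0], [-1, 36, -0.8, 0, -1.7, 0, 0], [-1, 51, -0.8, 0, -1.7, 0, 0], [-1, 51, -0.8, 0, -1.7, 0, 0]]}}

```text
time_s: 2.08
eef_pos: [566.3, 1.9, 160.8]
ee_rot: [-0.075, -0.702, -0.075, 0.704]
force: [0.2, -0.3, 0.4]
grip_width: 0.997
```

Call:
{"op": "carry_out", "data": {"deltas": [[0.3, 0, 0, 0, 0, 0, 0], [0.5, 0, 0, 0, 0, 0, 0], [0.6, 0, 0, 0, 0, 0, 0], [0.6, 0, 0, 0, 0, 0, 0], [0.6, 0, 0, 0, 0, 0, 0]], "newtons": 25}}

```text
time_s: 2.7
eef_pos: [566.9, 1.8, 162.4]
ee_rot: [0.075, 0.703, 0.075, -0.703]
force: [-0.2, 0.3, -1.0]
grip_width: 0.202
```

```bash
cat > st.py <<'E'
from h import *
np.set_printoptions(precision=2,suppress=True)
s=ctrl.sense();M=rot(s["ee_rot"]);print(s["time_s"],s["joints"],s["eef_pos"],"F",s["force"],"T",s["wrist_torque"],"w",s["grip_width"],"yaw",np.degrees(np.arctan2(M[1,1],M[0,1])))
E
python3 st.py
python3 - <<'E'
from h import *
import cv2
im=viewer.capture("wrist")[:,:,::-1];cv2.imwrite("pics/w2c.png",cv2.resize(im[180:380,130:380],(750,600),interpolation=cv2.INTER_CUBIC))
E
```

```text
2.7 [-0.2   0.46  1.47 -0.    1.21  1.15] [566.88   1.78 162.36] F [-0.2   0.34 -0.99] T [ 0.01 -0.01 -0.01] w 0.2021636893594005 yaw -77.79728603916196
```

View pics/w2c.png

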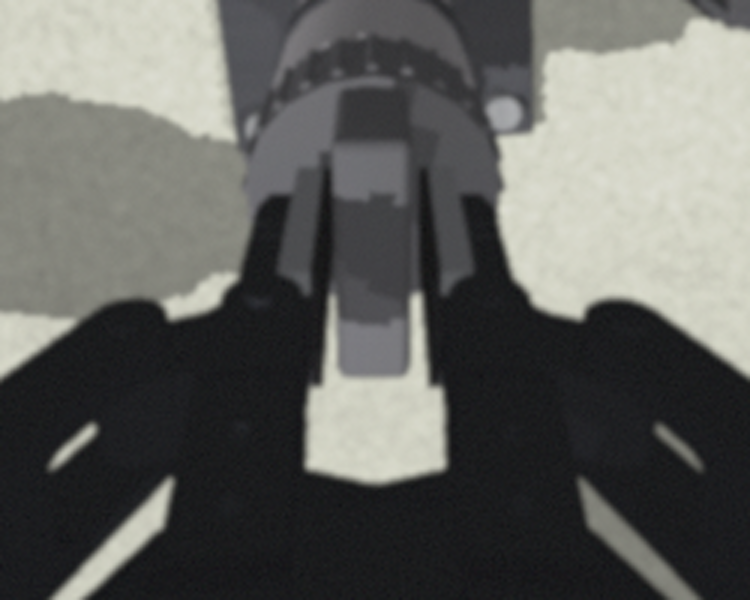

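The crop shows the bar (332–410, 140–375) centred between the pads, with small, nearly even gaps. Closing gently.

Call:
{"op": "carry_out", "data": {"deltas": [[0.7, 0, 0, 0, 0, 0, 0], [0.8, 0, 0, 0, 0, 0, 0], [0.9, 0, 0, 0, 0, 0, 0], [0.9, 0, 0, 0, 0, 0, 0], [0.9, 0, 0, 0, 0, 0, 0]], "newtons": 25}}

```text
time_s: 3.38
eef_pos: [566.9, 1.7, 162.4]
ee_rot: [0.075, 0.703, 0.075, -0.703]
force: [-1.0, -0.2, 2.0]
grip_width: 0.156
```

```bash
python3 st.py
```

```text
3.375 [-0.2   0.46  1.47 -0.    1.21  1.15] [566.93   1.75 162.41] F [-1.   -0.25  1.99] T [-0.02 -0.03  0.04] w 0.15579406081867508 yaw -77.79783064591825
```

Call:
{"op": "carry_out", "data": {"deltas": [[0.9, 0, 0, 0, 1, 0, 0], [0.9, 0, 0, 0, 2, 0, 0], [0.9, 0, 0, 0, 3, 0, 0], [0.9, 0, 0, 0, 4, 0, 0], [0.9, 0, 0, 0, 4, 0, 0]]}}

```text
time_s: 4.0
eef_pos: [566.9, 1.8, 162.4]
ee_rot: [0.05, 0.705, 0.05, -0.705]
force: [0.9, 0.5, 3.1]
grip_width: 0.157
```

```bash
python3 st.py
```

```text
4.0 [-0.2   0.46  1.47  0.    1.21  1.22] [566.91   1.77 162.38] F [0.85 0.55 3.14] T [ 0.05 -0.02 -0.05] w 0.1566262798727645 yaw -81.82172898851412
```

Call:
{"op": "carry_out", "data": {"deltas": [[0.9, 0, 0, 0, 0.7, 0, 0], [0.9, 0, 0, 0, 1.4, 0, 0], [0.9, 0, 0, 0, 2.1, 0, 0], [0.9, 0, 0, 0, 3, 0, 0], [0.9, 0, 0, 0, 3, 0, 0]]}}

```text
time_s: 4.62
eef_pos: [566.9, 1.8, 162.4]
ee_rot: [0.032, 0.706, 0.032, -0.706]
force: [0.0, -0.1, 6.2]
grip_width: 0.154
```

```bash
python3 st.py
```

```text
4.625 [-0.2   0.46  1.47 -0.    1.21  1.28] [566.9    1.77 162.38] F [ 0.03 -0.06  6.22] T [ 0.    0.05 -0.07] w 0.15402642441692274 yaw -84.81854321561072
```

Call:
{"op": "carry_out", "data": {"deltas": [[0.9, 0, 0, 0, 0.7, 0, 0], [0.9, 0, 0, 0, 1.4, 0, 0], [0.9, 0, 0, 0, 2.1, 0, 0], [0.9, 0, 0, 0, 3, 0, 0], [0.9, 0, 0, 0, 3, 0, 0]]}}

```text
time_s: 5.25
eef_pos: [566.9, 1.8, 162.4]
ee_rot: [0.013, 0.707, 0.013, -0.707]
force: [0.3, -0.1, 5.1]
grip_width: 0.158
```

```bash
python3 st.py
```

```text
5.25 [-0.2   0.46  1.47  0.    1.21  1.33] [566.91   1.77 162.38] F [ 0.29 -0.07  5.13] T [-0.01  0.03  0.  ] w 0.15802189480526713 yaw -87.83242578711435
```

Call:
{"op": "carry_out", "data": {"deltas": [[0.9, 0, 0, 0, 0.7, 0, 0], [0.9, 0, 0, 0, 1.4, 0, 0], [0.9, 0, 0, 0, 2.1, 0, 0], [0.9, 0, 0, 0, 3, 0, 0], [0.9, 0, 0, 0, 3, 0, 0]]}}

```text
time_s: 5.88
eef_pos: [566.9, 1.8, 162.4]
ee_rot: [-0.005, 0.707, -0.005, -0.707]
force: [-0.1, 0.4, 5.8]
grip_width: 0.155
```

```bash
python3 st.py
```

```text
5.875 [-0.2   0.46  1.47  0.    1.21  1.38] [566.92   1.75 162.42] F [-0.11  0.43  5.83] T [-0.05  0.02 -0.02] w 0.1545794041793818 yaw -90.83445302879694
```

Call:
{"op": "carry_out", "data": {"deltas": [[0.9, 0, 0, 0, 0.7, 0, 0], [0.9, 0, 0, 0, 1.4, 0, 0], [0.9, 0, 0, 0, 2.1, 0, 0], [0.9, 0, 0, 0, 3, 0, 0], [0.9, 0, 0, 0, 3, 0, 0]]}}

```text
time_s: 6.5
eef_pos: [566.9, 1.8, 162.4]
ee_rot: [-0.024, 0.707, -0.024, -0.707]
force: [0.0, 0.1, 5.0]
grip_width: 0.156
```

```bash
python3 st.py
```

```text
6.5 [-0.2   0.46  1.47 -0.    1.21  1.43] [566.91   1.77 162.41] F [0.   0.13 4.97] T [-0.06 -0.07  0.05] w 0.15614978159423912 yaw -93.83370174646042
```

Call:
{"op": "carry_out", "data": {"deltas": [[0.9, 0, 0, 0, 1, 0, 0], [0.9, 0, 0, 0, 2, 0, 0], [0.9, 0, 0, 0, 3, 0, 0], [0.9, 0, 0, 0, 4, 0, 0], [0.9, 0, 0, 0, 4, 0, 0]]}}

```text
time_s: 7.12
eef_pos: [566.9, 1.8, 162.4]
ee_rot: [-0.048, 0.706, -0.048, -0.705]
force: [-0.6, 0.7, 5.2]
grip_width: 0.156
```

```bash
python3 st.py
```

```text
7.125 [-0.2   0.46  1.47 -0.    1.21  1.5 ] [566.93   1.75 162.4 ] F [-0.59  0.72  5.17] T [ 0.02  0.   -0.08] w 0.15602518001333068 yaw -97.83389793094392
```

20° with no stop, so clockwise is the right way. I continue to about 80°, inside the joint-6 range.

Call:
{"op": "carry_out", "data": {"deltas": [[0.9, 0, 0, 0, 3, 0, 0], [0.9, 0, 0, 0, 6, 0, 0], [0.9, 0, 0, 0, 9, 0, 0], [0.9, 0, 0, 0, 12, 0, 0], [0.9, 0, 0, 0, 15, 0, 0]]}}

```text
time_s: 7.75
eef_pos: [566.9, 1.8, 162.4]
ee_rot: [-0.14, 0.693, -0.14, -0.693]
force: [0.0, -0.5, 4.2]
grip_width: 0.158
```

Call:
{"op": "carry_out", "data": {"deltas": [[0.9, 0, 0, 0, 3, 0, 0], [0.9, 0, 0, 0, 6, 0, 0], [0.9, 0, 0, 0, 9, 0, 0], [0.9, 0, 0, 0, 12, 0, 0], [0.9, 0, 0, 0, 15, 0, 0]]}}

```text
time_s: 8.38
eef_pos: [566.9, 1.8, 162.4]
ee_rot: [-0.23, 0.669, -0.23, -0.669]
force: [-1.0, 0.4, 5.6]
grip_width: 0.158
```

Call:
{"op": "carry_out", "data": {"deltas": [[0.9, 0, 0, 0, 3, 0, 0], [0.9, 0, 0, 0, 6, 0, 0], [0.9, 0, 0, 0, 9, 0, 0], [0.9, 0, 0, 0, 12, 0, 0], [0.9, 0, 0, 0, 15, 0, 0]]}}

```text
time_s: 9.0
eef_pos: [566.9, 1.8, 162.4]
ee_rot: [-0.315, 0.633, -0.315, -0.633]
force: [-0.2, -0.2, 4.7]
grip_width: 0.157
```

Call:
{"op": "carry_out", "data": {"deltas": [[0.9, 0, 0, 0, 3, 0, 0], [0.9, 0, 0, 0, 6, 0, 0], [0.9, 0, 0, 0, 9, 0, 0], [0.9, 0, 0, 0, 12, 0, 0], [0.9, 0, 0, 0, 15, 0, 0]]}}

```text
time_s: 9.62
eef_pos: [566.8, 1.7, 162.4]
ee_rot: [-0.395, 0.587, -0.395, -0.586]
force: [0.1, -1.4, 4.8]
grip_width: 0.158
```

```bash
python3 st.py
```

```text
9.625 [-0.2   0.46  1.47 -0.    1.21  2.55] [566.81   1.69 162.4 ] F [ 0.08 -1.41  4.78] T [-0.11  0.1   0.04] w 0.15791082375175206 yaw -157.91265385033134
```

Now a slow trial lift (5 mm, more than the 2 mm of play).

Call:
{"op": "carry_out", "data": {"deltas": [[0.9, -1, 0, 0, 0, 0, 0], [0.9, -2, 0, 0, 0, 0, 0], [0.9, -3, 0, 0, 0, 0, 0], [0.9, -4, 0, 0, 0, 0, 0], [0.9, -5, 0, 0, 0, 0, 0]]}}

```text
time_s: 10.25
eef_pos: [566.8, 1.8, 167.3]
ee_rot: [0.394, -0.587, 0.394, 0.587]
force: [-0.8, 0.4, -0.3]
grip_width: 0.155
```

```bash
python3 st.py
```

```text
10.25 [-0.2   0.46  1.46 -0.    1.22  2.55] [566.78   1.77 167.26] F [-0.77  0.4  -0.28] T [-0.06  0.03  0.04] w 0.15483207748983893 yaw -157.79149625979474
```

Call:
{"op": "carry_out", "data": {"deltas": [[0.9, -4, 0, 0, 0, 0, 0], [0.9, -8, 0, 0, 0, 0, 0], [0.9, -12, 0, 0, 0, 0, 0], [0.9, -16, 0, 0, 0, 0, 0], [0.9, -20, 0, 0, 0, 0, 0]]}}

```text
time_s: 10.88
eef_pos: [566.9, 1.8, 187.6]
ee_rot: [-0.394, 0.587, -0.394, -0.587]
force: [-0.7, -0.0, -1.5]
grip_width: 0.156
```

Call:
{"op": "carry_out", "data": {"deltas": [[0.9, -10, 0, 0, 0, 0, 0], [0.9, -24, 0, 0, 0, 0, 0], [0.9, -40, 0, 0, 0, 0, 0], [0.9, -55, 0, 0, 0, 0, 0], [0.9, -63, 0, 0, 0, 0, 0]]}}

```text
time_s: 11.5
eef_pos: [567.1, 1.7, 251.6]
ee_rot: [-0.395, 0.587, -0.394, -0.586]
force: [0.3, 0.5, -0.9]
grip_width: 0.156
```

Call:
{"op": "carry_out", "data": {"deltas": [[0.9, 0, 0, 0, 0, 0, 0], [0.9, 0, 0, 0, 0, 0, 0], [0.9, 0, 0, 0, 0, 0, 0], [0.9, 0, 0, 0, 0, 0, 0], [0.9, 0, 0, 0, 0, 0, 0]]}}

```text
time_s: 12.12
eef_pos: [566.8, 1.8, 250.2]
ee_rot: [0.394, -0.587, 0.394, 0.587]
force: [0.0, -0.8, -0.2]
grip_width: 0.157
```

```bash
python3 st.py
python3 - <<'E'
from h import *
import cv2
a=viewer.capture("scene")[130:260,170:300,::-1];b=viewer.capture("side")[120:250,200:330,::-1]
cv2.imwrite("pics/end.png",np.hstack([cv2.resize(i,(400,400),interpolation=cv2.INTER_CUBIC) for i in(a,b)]))
E
```

```text
12.125 [-0.2   0.39  1.34  0.    1.41  2.55] [566.84   1.77 250.17] F [ 0.04 -0.79 -0.22] T [ 0.05  0.03 -0.05] w 0.1571767069233427 yaw -157.7996079516755
```

View pics/end.png

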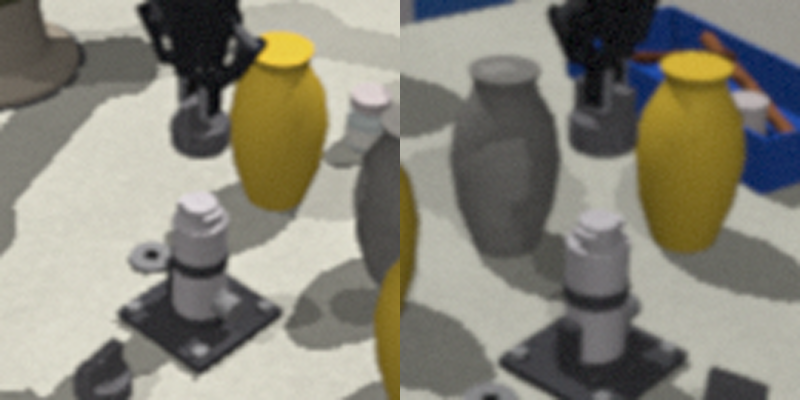

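The cap hangs upright in the gripper (left 200,135; right 602,120), well above the bare neck (200,205; 600,228). The die and spare cap are where they were. It has risen about 88 mm, so I hand in.

```bash
python3 -c "
from rig import order;print(order.finish_job())"; python3 st.py
```

```text
the job is handed in; nothing more can be done
None
the job is handed in; nothing more can be done
```

The cap is off the extruder. The arm is holding it upright and still about 88 mm above its seat, over the barrel, and the job is handed in at about 12 s on the robot's clock.

- **Turning:** I gripped the bar at 25 N and turned it clockwise (seen from above) in small steps. It met no stop in the first 20°, so that was the right way, and I carried on to 80°.
- **Lifting:** A slow 5 mm trial lift showed no resistance, so I lifted it straight off.
- **Forces:** In the readings, taken at the end of each move, wrist force stayed at or below about 6 N and torque at about 0.1 N m.
- **Last checks:** Just before hand-in the grip opening was unchanged at 0.157, about 13 mm on the 14 mm bar. The scene and side pictures showed the cap level and in line with the bare neck. The die and spare cap looked undisturbed. I did not measure the other objects again, but the arm did not go near them.

No check failed. The two fixed cameras disagreed by about 4 mm on the cap's position, so I used the average and corrected it with the wrist camera. While turning, a steady upward push of about 5 N showed on the tool, and it disappeared on lifting. I did not find its cause.

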